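Roll the pin into its rest groove

TASK

The next batch needs the middle of the pastry board, so put the rolling pin to rest: with the fingertips on its top, roll it across the board until it drops into the dark rest groove, and leave it lying still there, down in the groove along its whole length. Do not pinch or lift it, keep the fingertips above its mid-height whenever they touch it, do not let it run out over the far side of the groove, and leave everything else where it stands.

Things in the scene. Friction and masses are not known exactly. Their poses are not given: they have to be found in the camera images.
- board: Light wooden pastry board, fixed, 360 mm (its x) by 420 mm (its y) by 30 mm thick, lying flat on the bench, turned any way about. Origin: centre of its underside; z up, its top is at z = 0.030. Its x axis points from the pin's starting side towards the edge with the groove: this may be away from the robot, sideways or towards it.
- groove (a point): Centre of the rest groove, level with the board's top, axes as the board's; 75 mm from the board's centre along +x. The groove is straight, runs along y over the whole 420 mm of the board, has a dark bottom, and is 32 mm wide and 10 mm deep with square edges. A pin lying in it rests on both edges, its axis 17.9 mm above this point's level: 6.1 mm lower than on the flat board.
- pin_center (a point): Centre of the rolling pin, on its axis: a plain straight wooden cylinder, 48 mm in diameter, 250 mm long, with a thin dark ring near each end, 0.24 to 0.42 kg. Its y axis is the pin's axis, along the board's y; x and z turn as it rolls. It starts lying on the board, parallel to the groove within 0.05 rad, its axis 80 to 175 mm short of the groove's middle line (towards the board's -x).
- pin_left (a point): Centre of the pin's +y end face, on its axis, 125 mm from pin_center. How it moves: it rolls without slipping, half as far as a fingertip that moves over its top without sliding under it (the fingers grip it well). Rolling drag is noticeable: let go at 0.2 m/s it coasts some 40 mm on the flat and stops.
- pin_right (a point): Centre of the pin's -y end face, on its axis, 125 mm from pin_center.
- dredger: Loose bystander: aluminium flour dredger (shaker), 60 mm in diameter, 86 mm tall, standing on the strip of the board beyond the groove (its +x edge), near one side. Origin: centre of its underside.
- cutter: Loose bystander: steel ring cutter, 68 mm in diameter, 40 mm tall, on the strip of the board beyond the groove, near the side opposite to the dredger. Origin: centre of its underside.
- brush: Loose bystander: pastry brush lying along the board's x near the board's +y edge. Origin: under its middle.
- scraper: Loose bystander: bench scraper, 150 mm steel blade with dark wooden handle, on the bench to the right. Origin: under its middle.
- bowl: Loose bystander: steel bowl, 170 mm across, 75 mm tall, on the bench to the left. Origin: centre of its underside.

How it is judged:
At the end, for the whole second after the job is handed in: The rolling pin lies still (under 20 mm/s) in the rest groove: both of its ends within 5 mm of the groove's middle line and sunk at least 3.5 mm below their height on the flat board (x of pin_left in the frame of groove between -0.005 and 0.005 m and x of pin_right in the frame of groove between -0.005 and 0.005 m and z of pin_left in the frame of groove between 0.012 and 0.0205 m and z of pin_right in the frame of groove between 0.012 and 0.0205 m and linear speed of pin below 0.02 m/s); the robot touches nothing.
It fails at once if an end of the pin is lifted more than 10 mm off the board (z of any of pin_left, pin_right in the frame of groove above 0.034 m).
It fails at once if the pin is touched with the fingertips clearly below its mid-height (pinched, or pushed from the side) (contact force between the fingers and pin above 0.3 N and z of the grasp point in the frame of groove below 0.04 m).
It fails at once if the pin runs out over the far side of the groove (an end more than 25 mm beyond the groove's middle) (x of any of pin_left, pin_right in the frame of groove above 0.025 m).
It fails at once if a bystander is moved more than 10 mm (distance of any of dredger, cutter, brush, scraper, bowl from where it was at the start of the episode above 0.01 m).
It also fails if it takes over 45 s, if anything falls off the work surface, if the arm or the gripper's body presses on something with over 40 N, if the wrist force passes 120 N, or if a joint passes its speed limit or range.

ROBOT

A 7-joint arm with a two-finger parallel gripper is mounted at the origin on the work surface. World frame = base frame: x ahead of the robot, y to its left, z up, the work surface at z = 0. Lengths are in m, angles in rad, forces in N, time in s.
With the tool pointing down it reaches from about 0.4 to 0.85 m from the base axis. Payload 10.4 kg.
Tool frame: the origin (TCP) lies midway between the tips of the shut fingers; the grasp point (between the pads) lies 19 mm behind it; z points along the fingers, y is the line along which they close (so a half turn about z gives the same grasp; the last joint's range is limited). The gripper opens to 87 mm and grips with 3 to 60 N. Pads are 19 mm wide; open, the fingers measure 117 mm over their backs; the gripper's body (75 mm by 190 mm) begins 51 mm behind the grasp point.
Start: joints at [-1.277, 0.332, -0.065, 1.46, 0.022, 1.35, -0.088], TCP at [0.195, 0.594, 0.223] pointing down, gripper open.
Joint ranges: [-2.6, 2.6], [-0.5, 2.12], [-1.47, 1.34], [0.16, 2.42], [-1.27, 4.41], [0.06, 2.06], [-2.6, 2.6]. Speed limits (rad/s): [2.22, 2.22, 2.79, 2.79, 3.14, 3.14, 3.14].

INTERFACE

Orientations are given as a unit quaternion [x, y, z, w].
In Python, from bench import r gives the robot as it stands.
- The arm moves only by the tool arm_command, never from a script. Its arguments are lists of equal length, an entry for each row: "xyz": the shift along the world's x, y, z in m, a list of three; "rot": the turn, a rotation vector about the world's x, y, z in rad, a list of three. In form: {"xyz": [[tx, ty, tz], ...], "rot": [[ax, ay, az], ...]}. A call has 1 to 20 rows; each row is the pose to reach, as a shift and turn from the pose commanded when the call began; what a row does not reach only later rows make up. A row lasts 1/12 s, in which the tool goes at most 41.7 mm and 7.16 degrees, less where a joint would pass 70% of its speed; a pose out of reach is approached as far as the arm can. A call with a gripper value outside its range is refused whole. "grip" is the opening, from 0 (shut) to 1 (fully open), set as the call begins (left out, the last holds). The fingers move at their own pace and stop on an object; "squeeze" is the grip in N (left out, the last holds). Time passes only in rows, so rows that repeat a pose let the fingers close. It gives the time, the measured TCP pose, the force, the opening and the grip force at its end, in the units of the state.
- r.read_state(): the state, without advancing time (a new reading comes with each control period).
- r.camera(name): name is "side" or "top" or "wrist"; returns the picture (400x640x3 uint8, red, green, blue); there is no depth.
- r.camera_model(name): a dict with "fx", "fy", "cx", "cy" (pixels), "T" (4x4, takes a point from camera to world coordinates). Camera axes: x right, y up, looking along -z (the intrinsics and any distortion apply to the point x, -y, -z); pixel columns grow to the right and rows downward; lengths in m; the calibration is good to about 2 mm. A picture is of the moment at which its call begins: read the wrist's pose just before it. camera_model takes no time and is no camera call; for the wrist camera it gives the pose at the moment of the call.
- r.close_job(): hands the job in; it is judged then, once.
Trained networks look in the newest picture that a camera, given by its name, has taken for a name from the list of things; names that differ only in an ending like _2 or _b are one class to them, and where a whole thing is asked for, a point or a joint stands for the part that bears it (a point fixed in the world has none). Each returns a list of dicts, best first, with "conf" (0 to 1); they miss things now and then, are a little off and sometimes report something else, mostly with a low value. They report only what shows in the picture. A call takes as long as a camera call.
- r.look_for(label, camera): "at" ([x, y, z] in m, in the coordinates of the camera as it stood for that picture, good to about 4 mm: the middle of the surface that is visible of it).
- r.spot_point(label, camera): "at" ([x, y, z] in m, in the coordinates of the camera as it stood for that picture, good to about 4 mm: a listed point, or the origin of a listed thing).
The state is a dict: "time": time; "joint_positions": joint angles; "joint_vel": joint speeds; "joint_torque": joint torques, N m; "ee_pos": TCP position; "eef_rot": TCP orientation; "ft_force": force on the tool from outside, world axes, zero at the start; "torque": the same for the moment, N m; "width": finger opening in m; "grip_force": force on a finger pad.
Only numpy, scipy, OpenCV 4.12 (cv2) and the standard library are available. Lean on these libraries where they do the work, as an engineer would, in place of code of your own. Each camera call takes 0.05 s, during which the arm holds its last target. There are 200 camera calls.

## Working session

There is one attempt and no reset: what is moved stays moved. The work goes in short steps, Python scripts to look and compute and a tool call to move; the robot and the scene stay as the last step left them, time stands still between calls to the robot, and variables do not carry over. Pictures are saved under pics/ and viewed, at most 10 in all, crops included, and the job is handed in when it is done.

Besides the shell and the picture viewer there is one more tool, called after "Call:" as name(argument=value, ...) on one line, values as JSON. arm_command: Moves the arm, as the interface text tells. Its arguments: {"type":"object","properties":{"xyz":{"type":"array"},"rot":{"type":"array"},"grip":{"type":"number"},"squeeze":{"type":"number"}},"required":["xyz","rot"]}

```bash
mkdir -p pics; cat > h.py <<'E'
from bench import r
import numpy as np, cv2
def snap(c,n=None):
    im=r.camera(c); m=r.camera_model(c)
    if n: cv2.imwrite(f'pics/{n}.png',im[:,:,::-1])
    return im,m
def W(m,p): return (np.array(m['T'])@np.r_[p,1])[:3]
def spot(l,c,m,f='spot_point'):
    return [(round(d['conf'],2),W(m,d['at']).round(4).tolist()) for d in getattr(r,f)(l,c)[:2]]
def ray(m,u,v,z):
    T=np.array(m['T']);d=T[:3,:3]@np.array([(u-m['cx'])/m['fx'],-(v-m['cy'])/m['fy'],-1]);o=T[:3,3]
    return o+d*(z-o[2])/d[2]
E
python3 - <<'E'
from h import *
s=r.read_state();print(s['time'],s['ee_pos'],s['eef_rot'],s['width'])
for c in('top','side'):
    im,m=snap(c,c+'1');print(c,{k:v for k,v in m.items() if k!='T'},np.round(m['T'],3).tolist())
    for l in('board','groove','pin_center','pin_left','pin_right','dredger','cutter','brush'):print(l,spot(l,c,m))
E
```

```text
0.0 [0.19457607 0.59354132 0.22175917] [ 1.57742846e-01  9.87479979e-01 -6.90054779e-04 -9.31455776e-05] 0.08691639665615879
top {'fx': 367.7745724540775, 'fy': 367.7745724540775, 'cx': 321.7703218249183, 'cy': 195.97624311930738} [[-0.009, 0.982, -0.188, 0.38], [-1.0, -0.005, 0.018, -0.002], [0.017, 0.188, 0.982, 1.118], [0.0, 0.0, 0.0, 1.0]]
board [(0.72, [0.5482, 0.0844, 0.0015])]
groove [(0.85, [0.5475, 0.0071, 0.0312]), (0.38, [0.5021, -0.5592, -0.0012])]
pin_center []
pin_left [(0.82, [0.6579, 0.1655, 0.0514])]
pin_right [(0.93, [0.4055, 0.1759, 0.0567]), (0.54, [0.5339, 0.1708, 0.0517])]
dredger [(0.68, [0.5344, 0.1682, 0.051]), (0.58, [0.6675, -0.0592, 0.0284])]
cutter [(0.67, [0.4054, -0.054, 0.03])]
brush [(0.94, [0.7357, 0.0894, 0.0333])]
side {'fx': 399.430027768274, 'fy': 399.430027768274, 'cx': 320.3224671245825, 'cy': 198.54876537977245} [[-0.962, 0.214, -0.171, 0.397], [-0.274, -0.743, 0.611, 0.743], [0.003, 0.634, 0.773, 0.991], [0.0, 0.0, 0.0, 1.0]]
board [(0.67, [0.5448, 0.0801, -0.0007])]
groove [(0.82, [0.5454, 0.0079, 0.0306])]
pin_center [(0.77, [0.5332, 0.1709, 0.0538])]
pin_left [(0.78, [0.66, 0.1647, 0.0581])]
pin_right [(0.58, [0.4067, 0.1748, 0.0518])]
dredger [(0.88, [0.667, -0.0639, 0.0261])]
cutter [(0.8, [0.4001, -0.0576, 0.0288])]
brush [(0.93, [0.742, 0.0919, 0.0299])]
```

View pics/top1.png

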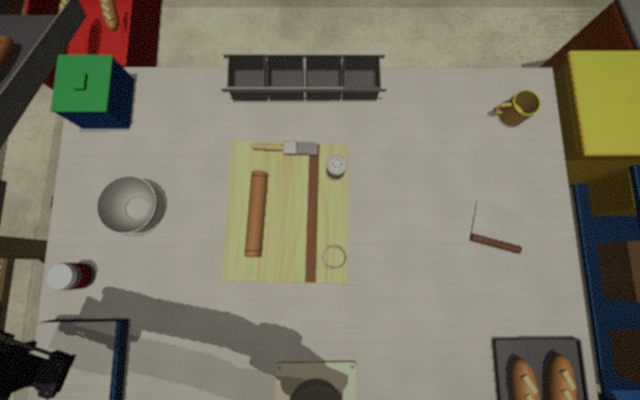

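View pics/side1.png

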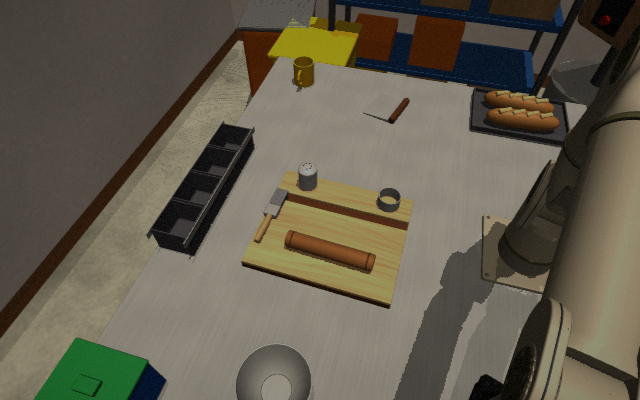

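The top view shows the pin at (259,175)–(253,255) and the groove at (313,155)–(310,282), so board +x points to world −y. The brush is at (285,148), the dredger at (337,167) and the cutter at (334,256). The side view agrees with this. Next I measure the lines more exactly.

```bash
cat >> h.py <<'E'
from scipy.spatial.transform import Rotation as R
def lines(im,m,vr=(165,275),u=(235,332)):
    """per row: groove centre (z=.03) and pin centre (silhouette mid at z=.054), by saturation/darkness of top image"""
    h=cv2.cvtColor(im,cv2.COLOR_RGB2HSV).astype(int); G=[];P=[]
    mask=((im[:,:,0].astype(int)-im[:,:,2]>25)&(h[:,:,2]<175)&(h[:,:,0]<14)).astype(np.uint8)
    n,lab,st,c=cv2.connectedComponentsWithStats(mask[vr[0]:vr[1],u[0]:u[1]])
    out=[]
    for i in range(1,n):
        if st[i,4]<250: continue
        ys,xs=np.where(lab==i); k=[]
        for y in np.unique(ys): k.append((xs[ys==y].mean()+u[0],y+vr[0],np.ptp(xs[ys==y])+1))
        k=np.array(k); z=.054 if np.median(k[:,2])>13.5 else .03
        p=np.array([ray(m,a,b,z)[:2] for a,b,_ in k]); f=np.polyfit(p[2:-2,0],p[2:-2,1],1)
        out.append((np.median(k[:,2]),p[[0,-1]].round(4).tolist(),f.round(4).tolist()))
    return mask,out
E
python3 - <<'E'
from h import *
im=cv2.imread('pics/top1.png')[:,:,::-1].copy();m=r.camera_model('top')
mask,o=lines(im,m)
h=cv2.cvtColor(im,cv2.COLOR_RGB2HSV)
for x in o:print(x)
for v in(200,240):print([tuple(map(int,h[v,u])) for u in (240,246,250,256,262,266,290,306,308,312,316,320)])
E
```

```text
(np.float64(7.0), [[0.6852, 0.0012], [0.359, 0.0143]], [-0.0331, 0.0255])
[(31, 77, 163), (33, 72, 170), (14, 121, 120), (14, 146, 145), (14, 152, 116), (22, 101, 131), (31, 75, 167), (32, 74, 163), (18, 120, 113), (14, 143, 109), (14, 130, 108), (29, 80, 165)]
[(30, 79, 162), (18, 109, 124), (14, 146, 147), (14, 140, 137), (25, 102, 107), (28, 78, 166), (31, 76, 167), (25, 97, 139), (15, 145, 104), (13, 139, 110), (22, 99, 129), (32, 78, 167)]
```

Call:
arm_command(xyz=[[0,0,0],[0.02,-0.02,0],[0.05,-0.05,0],[0.08,-0.08,0],[0.11,-0.11,0],[0.14,-0.14,0],[0.17,-0.18,0],[0.2,-0.22,0],[0.23,-0.26,0],[0.26,-0.3,0],[0.29,-0.34,0],[0.32,-0.38,0],[0.34,-0.42,0],[0.34,-0.42,0],[0.34,-0.42,0]], rot=[[0,0,0],[0,0,-0.1],[0,0,-0.2],[0,0,-0.32],[0,0,-0.44],[0,0,-0.56],[0,0,-0.68],[0,0,-0.8],[0,0,-0.92],[0,0,-1.04],[0,0,-1.16],[0,0,-1.26],[0,0,-1.293],[0,0,-1.293],[0,0,-1.293]], grip=1)

```text
time: 2.15
ee_pos: [0.5375, 0.1671, 0.223]
eef_rot: [0.723, 0.69, 0.0, 0.001]
ft_force: [0.8, -1.3, 0.4]
width: 0.0871
grip_force: 0.0
```

```bash
sed -i 's/(h\[:,:,0\]<14)/(h[:,:,0]<21)\&(h[:,:,1]>104)/' h.py
python3 - <<'E'
from h import *
im=cv2.imread('pics/top1.png')[:,:,::-1].copy();m=r.camera_model('top')
for x in lines(im,m)[1]:print(x)
im,m=snap('wrist','w1');print(m)
for l in('groove','pin_center','pin_left','pin_right'):print(l,spot(l,'wrist',m))
E
```

```text
(np.float64(9.0), [[0.6852, 0.0042], [0.3589, 0.0128]], [-0.0328, 0.0254])
(np.float64(16.0), [[0.6637, 0.1708], [0.411, 0.1746]], [-0.0585, 0.2014])
{'fx': 275.78325521488995, 'fy': 275.78325521488995, 'cx': 323.6654947867319, 'cy': 198.20034015947547, 'T': array([[ 0.99888201,  0.0462236 ,  0.00990546,  0.54116587],
       [-0.04721862,  0.96553351,  0.25595985,  0.23647427],
       [ 0.00226733, -0.25614141,  0.96663666,  0.38378701],
       [ 0.        ,  0.        ,  0.        ,  1.        ]])}
groove [(0.9, [0.5456, 0.0114, 0.0296])]
pin_center [(0.59, [0.5341, 0.1668, 0.0535])]
pin_left [(0.71, [0.6593, 0.1668, 0.0554])]
pin_right [(0.84, [0.4039, 0.1765, 0.0565])]
```

View pics/w1.png

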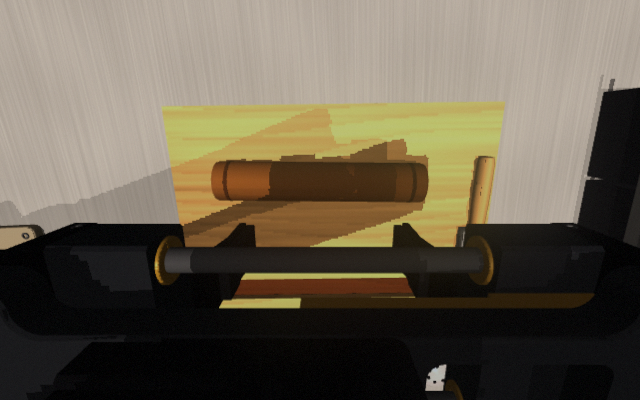

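The wrist view shows the pin across columns 212–428 at row 181 and the groove at row 287, with the fingers lying parallel to the pin. I now descend behind its crown.

Call:
arm_command(xyz=[[0,0.01,-0.03],[0,0.01,-0.07],[0,0.01,-0.11],[0,0.01,-0.135],[0,0.01,-0.142],[0,0.01,-0.144],[0,0.01,-0.146],[0,0.01,-0.147],[0,0.01,-0.147]], rot=[[0,0,0],[0,0,0],[0,0,0],[0,0,0],[0,0,0],[0,0,0],[0,0,0],[0,0,0],[0,0,0]])

```text
time: 3.15
ee_pos: [0.5341, 0.1861, 0.0772]
eef_rot: [0.72, 0.694, 0.001, -0.001]
ft_force: [-7.0, 0.6, 8.8]
width: 0.0871
grip_force: 4.2
```

Call:
arm_command(xyz=[[0,-0.003,0],[0,-0.01,0],[0,-0.018,0],[0,-0.026,0],[0,-0.034,0],[0,-0.04,0],[0,-0.044,0],[0,-0.046,0],[0,-0.046,0]], rot=[[0,0,0],[0,0,0],[0,0,0],[0,0,0],[0,0,0],[0,0,0],[0,0,0],[0,0,0],[0,0,0]])

```text
time: 3.9
ee_pos: [0.5339, 0.1395, 0.078]
eef_rot: [0.72, 0.694, 0.0, -0.001]
ft_force: [-13.9, 0.4, 19.9]
width: 0.0871
grip_force: 10.0
```

```bash
cat >> h.py <<'E'
def ends(c='wrist'):
    """pin ends relative to groove line y=-.0328x+.0255 (distance short)"""
    im,m=snap(c)
    for l in('pin_center','pin_left','pin_right'):
        for cf,p in spot(l,c,m): print(c,l,cf,p,'short',round(p[1]-(-.0328*p[0]+.0255),4))
E
python3 - <<'E'
from h import *
s=r.read_state();print(s['time'],s['ee_pos'],s['ft_force'])
ends();ends('side')
E
```

```text
3.9 [0.53387142 0.13951102 0.07802318] [-13.90758403   0.44530086  19.92850105]
wrist pin_center 0.92 [0.5345, 0.1413, 0.0504] short 0.1333
wrist pin_left 0.73 [0.6621, 0.1407, 0.0544] short 0.1369
wrist pin_right 0.71 [0.4062, 0.1556, 0.0569] short 0.1434
side pin_center 0.86 [0.5356, 0.1493, 0.0504] short 0.1414
side pin_center 0.67 [0.4081, 0.1546, 0.0573] short 0.1425
side pin_left 0.6 [0.6626, 0.141, 0.058] short 0.1372
side pin_right 0.93 [0.4093, 0.1533, 0.0552] short 0.1412
```

Call:
arm_command(xyz=[[0,0,0.008],[0,0.002,0.015],[0,0.024,0.015],[0,0.024,0.013],[0,0.024,0.004],[0,0.024,0.001],[0,0.024,0.001],[0,0.021,0.001],[0,0.014,0.001],[0,0.006,0.001],[0,-0.002,0.001],[0,-0.01,0.001],[0,-0.018,0.001],[0,-0.023,0.001],[0,-0.025,0.001],[0,-0.025,0.001]], rot=[[0,0,0],[0,0,0],[0,0,-0.02],[0,0,-0.02],[0,0,-0.02],[0,0,-0.02],[0,0,-0.02],[0,0,-0.02],[0,0,-0.012],[0,0,-0.005],[0,0,0.002],[0,0,0.01],[0,0,0.016],[0,0,0.02],[0,0,0.02],[0,0,0.02]])

```text
time: 5.63
ee_pos: [0.5338, 0.1121, 0.0778]
eef_rot: [0.714, 0.7, -0.0, -0.001]
ft_force: [-14.3, -0.8, 23.9]
width: 0.0868
grip_force: 11.7
```

```bash
python3 - <<'E'
from h import *
s=r.read_state();print(s['time'],s['ee_pos'],s['ft_force'])
ends();ends('side')
E
```

```text
5.6333 [0.53376828 0.1120543  0.0777977 ] [-14.31134487  -0.77918083  23.87726746]
wrist pin_center 0.56 [0.5308, 0.1167, 0.0523] short 0.1086
wrist pin_left 0.71 [0.6573, 0.1192, 0.058] short 0.1153
wrist pin_right 0.56 [0.4056, 0.1281, 0.0571] short 0.1159
side pin_center 0.6 [0.5329, 0.1221, 0.0517] short 0.1141
side pin_center 0.33 [0.4039, -0.057, 0.028] short -0.0693
side pin_left 0.8 [0.6611, 0.1204, 0.0574] short 0.1166
side pin_right 0.97 [0.4094, 0.1288, 0.0518] short 0.1167
```

Call:
arm_command(xyz=[[0,0,0.008],[0,0.002,0.015],[0,0.025,0.015],[0,0.025,0.013],[0,0.025,0.004],[0,0.025,0.001],[0,0.025,0.001],[0,0.022,0.001],[0,0.015,0.001],[0,0.007,0.001],[0,-0.001,0.001],[0,-0.009,0.001],[0,-0.017,0.001],[0,-0.023,0.001],[0,-0.025,0.001],[0,-0.025,0.001]], rot=[[0,0,0],[0,0,0],[0,0,-0.015],[0,0,-0.015],[0,0,-0.015],[0,0,-0.015],[0,0,-0.015],[0,0,-0.015],[0,0,-0.015],[0,0,-0.015],[0,0,-0.015],[0,0,-0.015],[0,0,-0.015],[0,0,-0.015],[0,0,-0.015],[0,0,-0.015]])

```text
time: 7.37
ee_pos: [0.5332, 0.0864, 0.0779]
eef_rot: [0.719, 0.694, -0.001, -0.001]
ft_force: [-14.0, 0.1, 20.0]
width: 0.0872
grip_force: 10.0
```

Call:
arm_command(xyz=[[0,0,0.008],[0,0.002,0.015],[0,0.025,0.015],[0,0.025,0.013],[0,0.025,0.004],[0,0.025,0],[0,0.025,0],[0,0.022,0],[0,0.015,0],[0,0.007,0],[0,-0.001,0],[0,-0.009,0],[0,-0.017,0],[0,-0.023,0],[0,-0.025,0],[0,-0.025,0]], rot=[[0,0,0],[0,0,0],[0,0,0],[0,0,0],[0,0,0],[0,0,0],[0,0,0],[0,0,0],[0,0,0],[0,0,0],[0,0,0],[0,0,0],[0,0,0],[0,0,0],[0,0,0],[0,0,0]])

```text
time: 8.7
ee_pos: [0.5331, 0.0614, 0.078]
eef_rot: [0.72, 0.694, -0.001, -0.001]
ft_force: [-14.7, -0.3, 21.6]
width: 0.087
grip_force: 10.7
```

```bash
python3 - <<'E'
from h import *
s=r.read_state();print(s['time'],s['ee_pos'],s['ft_force'])
ends();ends('side')
E
```

```text
8.7 [0.53314368 0.06143765 0.07795807] [-14.65112622  -0.286661    21.55200218]
wrist pin_center 0.66 [0.5332, 0.0672, 0.0536] short 0.0592
wrist pin_left 0.89 [0.6608, 0.0669, 0.0549] short 0.0631
wrist pin_right 0.77 [0.4046, 0.0786, 0.0549] short 0.0664
wrist pin_right 0.21 [0.5336, 0.0648, 0.0523] short 0.0568
side pin_center 0.82 [0.5338, 0.0714, 0.0543] short 0.0634
side pin_left 0.6 [0.66, 0.0674, 0.0572] short 0.0635
side pin_right 0.59 [0.409, 0.0772, 0.0554] short 0.0651
```

Call:
arm_command(xyz=[[0,0,0.008],[0,0.002,0.015],[0,0.025,0.015],[0,0.025,0.013],[0,0.025,0.004],[0,0.025,0.001],[0,0.025,0.001],[0,0.022,0.001],[0,0.015,0.001],[0,0.007,0.001],[0,-0.001,0.001],[0,-0.009,0.001],[0,-0.017,0.001],[0,-0.023,0.001],[0,-0.025,0.001],[0,-0.025,0.001]], rot=[[0,0,0],[0,0,0],[0,0,-0.008],[0,0,-0.008],[0,0,-0.008],[0,0,-0.008],[0,0,-0.008],[0,0,-0.008],[0,0,-0.005],[0,0,-0.002],[0,0,0.001],[0,0,0.004],[0,0,0.007],[0,0,0.01],[0,0,0.01],[0,0,0.01]])

```text
time: 10.43
ee_pos: [0.5347, 0.0371, 0.0786]
eef_rot: [0.716, 0.698, 0.0, 0.0]
ft_force: [0.2, 0.4, -0.4]
width: 0.0873
grip_force: 0.0
```

```bash
python3 - <<'E'
from h import *
s=r.read_state();print(s['time'],s['ee_pos'],s['ft_force'])
ends();ends('side');snap('side','s2')
E
```

```text
10.4333 [0.53474207 0.03712379 0.07861874] [ 0.21446791  0.43185667 -0.40620411]
wrist pin_center 0.85 [0.5301, 0.0464, 0.0523] short 0.0383
wrist pin_left 0.89 [0.6583, 0.0478, 0.0564] short 0.0439
wrist pin_left 0.7 [0.5461, 0.0061, 0.028] short -0.0015
wrist pin_right 0.86 [0.4032, 0.0604, 0.0537] short 0.0481
side pin_center 0.73 [0.5315, 0.0545, 0.0497] short 0.0464
side pin_left 0.71 [0.6585, 0.0475, 0.0563] short 0.0436
side pin_right 0.68 [0.4043, 0.0605, 0.0538] short 0.0483
side pin_right 0.31 [0.5465, 0.0101, 0.031] short 0.0025
```

View pics/s2.png

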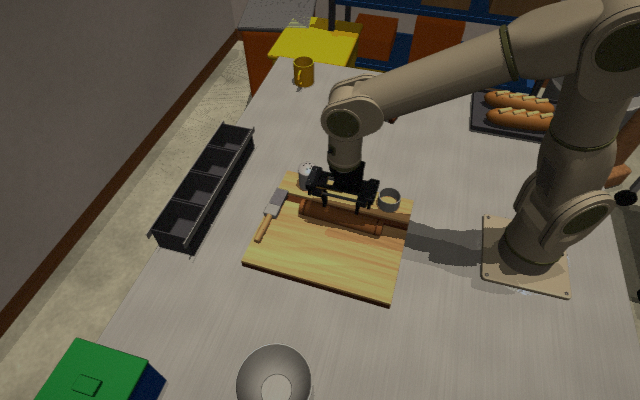

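The pin lies just short of the groove, at about (300–380, 220) in the picture. The fingers ran off ahead of its crown. I re-seat them and correct the slight yaw.

Call:
arm_command(xyz=[[0,0,0.008],[0,0.002,0.015],[0,0.032,0.015],[0,0.032,0.013],[0,0.032,0.004],[0,0.032,-0.001],[0,0.032,-0.001],[0,0.029,-0.001],[0,0.022,-0.001],[0,0.015,-0.001],[0,0.008,-0.001],[0,0.002,-0.001],[0,-0.004,-0.001],[0,-0.007,-0.001],[0,-0.008,-0.001],[0,-0.008,-0.001]], rot=[[0,0,0],[0,0,0],[0,0,-0.02],[0,0,-0.02],[0,0,-0.02],[0,0,-0.02],[0,0,-0.02],[0,0,-0.02],[0,0,-0.012],[0,0,-0.006],[0,0,0.0],[0,0,0.006],[0,0,0.012],[0,0,0.015],[0,0,0.015],[0,0,0.015]])

```text
time: 12.22
ee_pos: [0.5339, 0.0284, 0.0782]
eef_rot: [0.711, 0.703, -0.0, -0.001]
ft_force: [-6.2, -0.1, 10.1]
width: 0.087
grip_force: 5.7
```

```bash
python3 - <<'E'
from h import *
s=r.read_state();print(s['time'],s['ee_pos'],s['ft_force'])
ends();ends('side')
E
```

```text
12.2167 [0.53393427 0.02835948 0.07824854] [-6.23034929 -0.14693148 10.10259947]
wrist pin_center 0.61 [0.5303, 0.0252, 0.051] short 0.0171
wrist pin_left 0.9 [0.6576, 0.0261, 0.0549] short 0.0222
wrist pin_right 0.75 [0.402, 0.0376, 0.0569] short 0.0253
side pin_center 0.85 [0.5293, 0.0273, 0.0541] short 0.0192
side pin_left 0.67 [0.6541, 0.024, 0.0576] short 0.02
side pin_left 0.45 [0.5453, 0.0797, -0.0037] short 0.0721
side pin_right 0.8 [0.4, 0.0348, 0.0561] short 0.0224
```

Call:
arm_command(xyz=[[0,0,0.008],[0,0.001,0.015],[0,0.016,0.015],[0,0.016,0.013],[0,0.016,0.004],[0,0.016,-0.0005],[0,0.016,-0.0005],[0,0.013,-0.0005],[0,0.008,-0.0005],[0,0.003,-0.0005],[0,-0.002,-0.0005],[0,-0.007,-0.0005],[0,-0.012,-0.0005],[0,-0.016,-0.0005],[0,-0.02,-0.0005],[0,-0.022,-0.0005],[0,-0.022,-0.0005]], rot=[[0,0,0],[0,0,0],[0,0,-0.02],[0,0,-0.02],[0,0,-0.02],[0,0,-0.02],[0,0,-0.02],[0,0,-0.02],[0,0,-0.018],[0,0,-0.014],[0,0,-0.01],[0,0,-0.006],[0,0,-0.002],[0,0,0],[0,0,0],[0,0,0],[0,0,0]])

```text
time: 14.03
ee_pos: [0.5344, 0.0069, 0.0765]
eef_rot: [0.711, 0.704, -0.0, 0.0]
ft_force: [0.2, 0.5, -1.4]
width: 0.0871
grip_force: 0.0
```

```bash
python3 - <<'E'
from h import *
s=r.read_state();print(s['time'],s['ee_pos'],s['ft_force'])
ends();ends('side')
E
```

```text
14.0333 [0.53443796 0.0069269  0.0765338 ] [ 0.19587567  0.47204202 -1.41367893]
wrist pin_center 0.63 [0.5291, 0.002, 0.0451] short -0.0061
wrist pin_left 0.66 [0.6549, 0.0067, 0.0506] short 0.0027
wrist pin_left 0.25 [0.4032, 0.0087, 0.047] short -0.0036
wrist pin_right 0.79 [0.4008, 0.0101, 0.0495] short -0.0023
side pin_center 0.77 [0.5312, 0.0072, 0.0442] short -0.0009
side pin_left 0.78 [0.6575, 0.008, 0.0498] short 0.0041
side pin_right 0.61 [0.4023, 0.0105, 0.0467] short -0.0018
```

The fingers carry no load and the pin has dropped about 6 mm at both ends. I retreat and check.

Call:
arm_command(xyz=[[0,0,0.02],[0,0,0.05],[0,0,0.08],[0,0.03,0.11],[0,0.07,0.13],[0,0.11,0.15],[0,0.15,0.15],[0,0.19,0.15],[0,0.23,0.15],[0,0.25,0.15],[0,0.25,0.15],[0,0.25,0.15]], rot=[[0,0,0],[0,0,0],[0,0,0],[0,0,0],[0,0,0],[0,0,0],[0,0,0],[0,0,0],[0,0,0],[0,0,0],[0,0,0],[0,0,0]])

```text
time: 15.43
ee_pos: [0.5341, 0.2595, 0.2266]
eef_rot: [0.709, 0.705, -0.0, 0.0]
ft_force: [0.1, -1.1, 0.7]
width: 0.0869
grip_force: 0.0
```

```bash
python3 - <<'E'
from h import *
ends();ends('side');im,m=snap('side','s3');cv2.imwrite('pics/s3c.png',cv2.resize(im[150:310,220:440,::-1],None,fx=3.6,fy=3.6))
for l in('dredger','cutter','brush'):print(l,spot(l,'side',m))
E
```

```text
side pin_center 0.68 [0.5273, 0.0093, 0.047] short 0.0011
side pin_left 0.56 [0.5461, 0.0082, 0.0278] short 0.0006
dredger [(0.47, [0.4034, -0.0576, 0.0302])]
cutter [(0.86, [0.4037, -0.055, 0.0319])]
brush [(0.92, [0.7395, 0.0929, 0.0296])]
```

View pics/s3c.png

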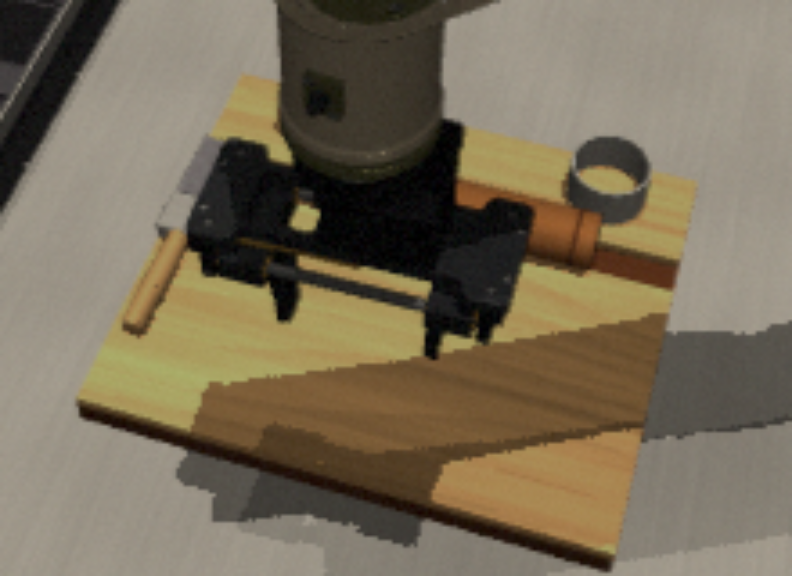

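The right end sits in the groove at crop (590,240), but the arm hides the left end. I move the arm clear.

Call:
arm_command(xyz=[[-0.02,0.03,0.02],[-0.05,0.06,0.03],[-0.08,0.09,0.03],[-0.11,0.12,0.03],[-0.14,0.15,0.03],[-0.17,0.18,0.03],[-0.2,0.21,0.03],[-0.23,0.24,0.03],[-0.26,0.27,0.03],[-0.29,0.3,0.03],[-0.32,0.32,0.03],[-0.32,0.32,0.03]], rot=[[0,0,0],[0,0,0],[0,0,0],[0,0,0],[0,0,0],[0,0,0],[0,0,0],[0,0,0],[0,0,0],[0,0,0],[0,0,0],[0,0,0]])

```text
time: 17.03
ee_pos: [0.2052, 0.5825, 0.2563]
eef_rot: [0.706, 0.708, -0.001, -0.002]
ft_force: [-2.0, 0.9, -1.0]
width: 0.0871
grip_force: 0.0
```

```bash
python3 - <<'E'
from h import *
ends('side');im,m=snap('side','s4');cv2.imwrite('pics/s4c.png',cv2.resize(im[150:310,220:440,::-1],None,fx=3.6,fy=3.6))
for l in('dredger','cutter','brush'):print(l,spot(l,'side',m))
ends('top')
E
```

```text
side pin_center 0.84 [0.5255, 0.0096, 0.0432] short 0.0013
side pin_left 0.61 [0.6574, 0.0032, 0.0521] short -0.0007
side pin_right 0.95 [0.4017, 0.0126, 0.0487] short 0.0003
dredger [(0.6, [0.6663, -0.0643, 0.0284])]
cutter [(0.95, [0.4029, -0.0554, 0.0276])]
brush [(0.75, [0.7404, 0.0904, 0.0315])]
top pin_center 0.95 [0.5315, 0.0073, 0.0469] short -0.0008
top pin_left 0.56 [0.6507, 0.0055, 0.0438] short 0.0013
top pin_right 0.73 [0.4047, 0.0079, 0.053] short -0.0043
top pin_right 0.37 [0.6515, 0.0089, 0.0444] short 0.0048
```

View pics/s4c.png

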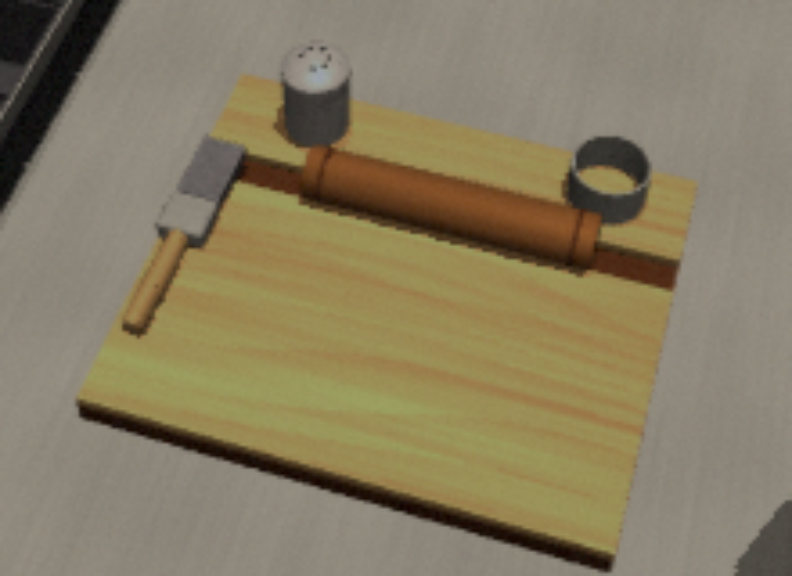

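The pin lies along the groove from crop (315,172) to (590,240), centred at both ends, and the bystanders are where they started.

```bash
python3 -c "
from bench import r
print(r.close_job())"
```

```text
the job is handed in; nothing more can be done
None
```

The rolling pin lies at rest in the groove along its whole length, the dredger, cutter and brush show no movement in the last pictures, and the job was handed in at about 17 s; no verdict came back.

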